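Swing the corner brace onto its second bolt

ROBOT

A 6-joint arm with a two-finger parallel gripper is mounted at the origin on the work surface. World frame = base frame: x ahead of the robot, y to its left, z up, the work surface at z = 0. Lengths are in m, angles in rad, forces in N, time in s.
With the tool pointing down it reaches from about 0.25 to 0.8 m from the base axis. Payload 3.9 kg.
Tool frame: the origin (TCP) lies on the centre line of the jaws, within the pads' length; the fingertips stand 17 mm ahead of it and the grasp point (between the pads) lies 2 mm behind it; z points along the fingers, y is the line along which they close (so a half turn about z gives the same grasp; the last joint's range is limited). The gripper opens to 85 mm and grips with 20 to 120 N. Pads are 22 mm wide; open, the fingers measure 114 mm over their backs; the gripper's body (76 mm by 85 mm) begins 54 mm behind the grasp point. The pads swing forward as they close: fully open they stand 13 mm farther back than shut.
Start: joints at [-1.112, 0.26, -0.138, 1.173, 0, 1.571], TCP at [0.233, -0.471, 0.248] pointing down, gripper open.
Joint ranges: [-2.78, 2.78], [-0.83, 1.72], [-1.28, 1.37], [-1.9, 2.12], [-1.57, 1.48], [-3.14, 3.14]. Speed limits (rad/s): [2.57, 2.57, 3.14, 3.14, 3.14, 3.14].

INTERFACE

Orientations are given as a unit quaternion [x, y, z, w].
In Python, from workcell import manip gives the robot as it stands. The module is installed in compiled form; this text tells all that it offers.
- The arm moves only by the tool step_arm, never from a script. Its argument "increments" is a list of rows, each an object of numbers: "dx", "dy", "dz": the shift along the tool's x, y, z each as a share of 0.08 m, from -1 to 1; "spin": the turn about the tool's z as a share of 360 degrees, from -1 to 1. A call has 1 to 12 rows; each row shifts and turns the commanded pose from where the row before left it, along the tool's axes as they then stand; what a row does not reach is not made up. A row lasts 1/10 s, in which the tool goes at most 50 mm and 8.59 degrees, less where a joint would pass 70% of its speed; a pose out of reach is approached as far as the arm can. A call with a number of a shift or a turn outside -1 to 1 is refused whole. A call with a gripper value outside its range is refused whole. "jaw" is the opening, from 0 (shut) to 1 (fully open), set as the call begins (left out, the last holds). The fingers move at their own pace and stop on an object; "squeeze" is the grip in N (left out, the last holds). Time passes only in rows, so rows that do not move let the fingers close. It gives the time, the measured TCP pose, the force, the opening and the grip force at its end, in the units of the state.
- manip.get_state(): the state, without advancing time (a new reading comes with each control period).
- manip.snapshot(name): name is "scene" or "side" or "wrist"; returns (picture, depth): 480x640x3 uint8, blue, green, red; 480x640 float32, m along the optical axis (not along the pixel's ray), 0 where there is no reading.
- manip.camera_info(name): a dict with "intrinsics" (3x3 intrinsics, pixels), "R" (3x3) and "t" (3): a world point X has camera coordinates R X + t. Camera axes: x right, y down, z forward; pixel columns grow to the right and rows downward; lengths in m; the calibration is good to about 2 mm. A picture is of the moment at which its call begins: read the wrist's pose just before it. camera_info takes no time and is no camera call; for the wrist camera it gives the pose at the moment of the call.
- manip.job_done(): hands the job in; it is judged then, once.
The state is a dict: "t": time; "joints": joint angles; "joint_velocities": joint speeds; "tau": joint torques, N m; "eef_pos": TCP position; "eef_rot": TCP orientation; "contact_force": force on the tool from outside, world axes, zero at the start; "moment": the same for the moment, N m; "opening": opening from 0.0 (shut) to 1.0 (fully open); "grasp_force": force on a finger pad.
Only numpy, scipy, OpenCV 4.12 (cv2) and the standard library are available. Lean on these libraries where they do the work, as an engineer would, in place of code of your own. Each camera call takes 0.05 s, during which the arm holds its last target. There are 200 camera calls.

TASK

A framed picture lies face down and one of its four corner braces is still swung aside, held only by the long loose bolt through its round hole. Lift that brace a little by its grip, swing it about its bolt to the corner and lower it so that its slot drops over the short bolt on the adjoining frame rail and it lies flat on the frame; then let go. Leave the spare brace on the table beside the picture where it lies.

Things in the scene. Friction and masses are not known exactly. Their poses are not given: they have to be found in the camera images.
- brace_handle (a point): Centre of the black grip (46 long, 18 across the strap, 50 tall) upright on the open brace, a loose flat aluminium strap 280x58x6 mm, about 0.2 kg; 31 above its underside, at mid-length. x points along the strap to the slot, z up. Round hole d22 at x=-110; closed slot 46 long (x), 32 wide at x=+90. Starts flat on the frame's back, its slot end 0.7 to 1.4 rad counter-clockwise (from above) of its place
- pivot_bolt (a point): Foot of the long loose pivot bolt, on its axis, at the frame's flat back, 45 mm above the table. Upright on one frame rail: shank d10 through the brace's round hole, head d30 whose underside is 42 above this point, so the brace (6 thick) can rise at most 36 before it meets the head. Fixed to the picture
- second_bolt (a point): Foot of the short second bolt, on its axis, at the frame's flat back: plain stud d10, 15 mm tall (lift the brace over it), dark washer mark round its foot, on the adjoining rail, 200 from the pivot bolt across the corner. Fixed to the picture (580x680, gilt edge, wooden rails, brown backboard flush with them), which does not move; its other three corners have the same brace, nutted down
- spare_handle (a point): Centre of the spare brace's grip: same strap and grip as the open brace, lying loose on the table beside the picture (grip centre 31 mm above the table), with no bolt through its hole. A tray of wing nuts and a roll of tape lie near it. Not to be moved

How it is judged:
By the outcome, as a careful person would: the job done as asked, in the order asked, and still so for the second after the job is handed in, with the robot touching nothing.
It also fails if it takes over 37 s, if anything falls off the work surface, if the arm or the gripper's body presses on something with over 40 N, if the wrist force passes 120 N, or if a joint passes its speed limit or range.

## Working session

There is one attempt and no reset: what is moved stays moved. The work goes in short steps, Python scripts to look and compute and a tool call to move; the robot and the scene stay as the last step left them, time stands still between calls to the robot, and variables do not carry over. Pictures are saved under pics/ and viewed, at most 10 in all, crops included, and the job is handed in when it is done.

Besides the shell and the picture viewer there is one more tool, called in YAML: its name, and indented under it one key for each argument. step_arm: Moves the arm, as the interface text tells. Its arguments: {"type":"object","properties":{"increments":{"type":"array"},"jaw":{"type":"number"},"squeeze":{"type":"number"}},"required":["increments"]}

```bash
mkdir -p pics; cat > h.py <<'E'
import numpy as np, cv2
from workcell import manip
def snap(n,f):
    ci=manip.camera_info(n); p,d=manip.snapshot(n); cv2.imwrite('pics/'+f+'.png',p); np.savez('pics/'+f+'.npz',p=p,d=d,K=ci['intrinsics'],R=ci['R'],t=ci['t']); return p,d
def load(f): return np.load('pics/'+f+'.npz')
def ray(s,u,v,z):
    K,R,t=s['K'],s['R'],s['t']; c=-R.T@t; d=R.T@np.linalg.inv(K)@np.array([u,v,1.]); return c+d*(z-c[2])/d[2]
def cloud(s):
    K,R,t,d=s['K'],s['R'],s['t'],s['d']; v,u=np.mgrid[:480,:640]; P=np.stack([(u-K[0,2])/K[0,0]*d,(v-K[1,2])/K[1,1]*d,d],-1); return (P-t)@R
E
python3 - <<'E'
from h import *
for n in('scene','side','wrist'): snap(n,n+'0')
print(manip.get_state())
for n in('scene','side'):
    s=load(n+'0');print(-s['R'].T@s['t'],s['K'][0,0])
E
```

```text
{'t': 0.15, 'joints': array([-1.11194714e+00,  2.60521787e-01, -1.39084302e-01,  1.17266388e+00,
       -1.96534496e-05,  1.57079633e+00]), 'joint_velocities': array([-0.00049636, -0.00109811,  0.00397785, -0.00082437,  0.00055274,
        0.0003211 ]), 'tau': array([-1.43841589e-04, -4.06005907e+01,  2.54166663e+01,  1.26596450e-02,
       -3.43819693e-05,  1.49112658e-06]), 'eef_pos': array([ 0.23230942, -0.47025994,  0.24765765]), 'eef_rot': array([ 9.73797148e-01,  2.27417175e-01, -1.77135521e-04, -7.15281711e-04]), 'contact_force': array([ 0.17543531, -0.52823606, -0.37968482]), 'moment': array([ 0.01815887, -0.00100953,  0.00990998]), 'grasp_force': 0.0, 'opening': 1.0023184373095564}
[0.90637018 0.27765609 0.65725914] 468.87530314962567
[0.26469506 0.50762223 0.57022288] 443.64347552800496
```

View pics/scene0.png

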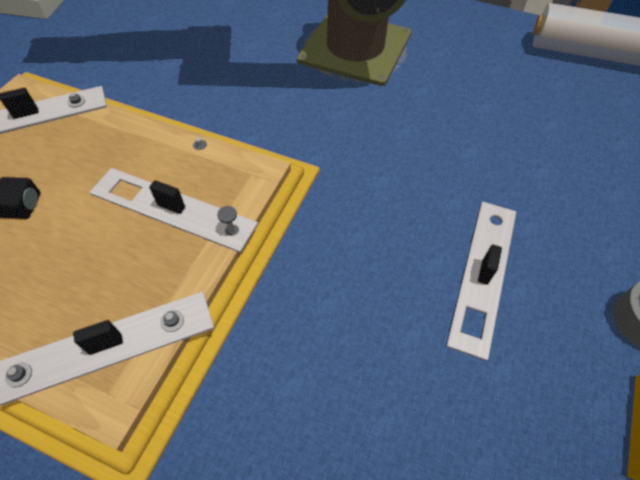

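View pics/side0.png

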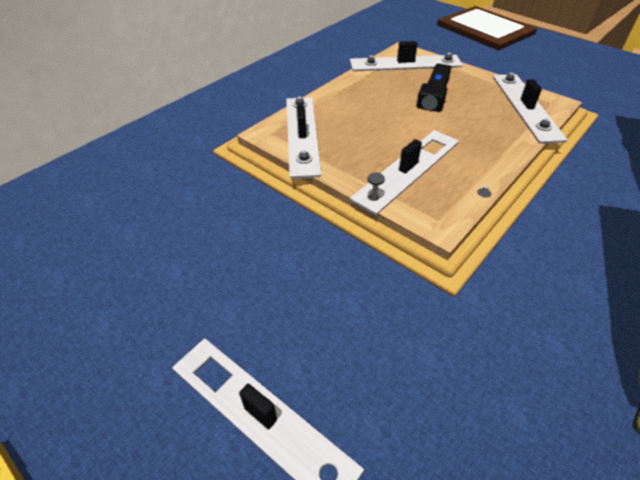

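Scene view: the open brace has its pivot head at about (227,214), grip (168,197) and slot (126,188), with the short bolt at (200,145). Side view: head (376,180), grip (411,156), slot (434,146) and short bolt (484,191).

```bash
python3 - <<'E'
from h import *
from scipy.optimize import least_squares
S={n:load(n+'0') for n in('scene','side')}
def comp(m,seed):
    k,l,st,c=cv2.connectedComponentsWithStats(m.astype(np.uint8),connectivity=4)
    u,v=seed; w=l[v-6:v+7,u-6:u+7]; w=w[w>0]
    i=np.bincount(w).argmax(); return l==i,c[i],st[i]
seeds={'scene':dict(slot=(126,188),grip=(168,197),bolt=(200,145),head=(227,212),strap=(195,216)),
 'side':dict(slot=(434,146),grip=(411,156),bolt=(484,191),head=(376,179),strap=(393,188))}
C={}
for n,s in S.items():
    hsv=cv2.cvtColor(s['p'],cv2.COLOR_BGR2HSV); P=cloud(s); sd=seeds[n]
    H,Sa,V=hsv[...,0],hsv[...,1],hsv[...,2]
    for k,m in dict(slot=(Sa>70),grip=(V<70),bolt=((Sa<75)|(V<90)),head=(V<150)&(Sa<75),strap=(Sa<60)&(V>140)).items():
        try: M,c,st=comp(m,sd[k])
        except Exception as e: print(n,k,e); continue
        C[n,k]=c; z=P[M]; print(n,k,c.round(1),st, 'depth med',np.median(z,0).round(4),'zmax',np.percentile(z[:,2],95).round(4))
        if k in('strap','slot'):
            r=cv2.minAreaRect(np.array([ray(s,u,v,.051)[:2]*1000 for v,u in np.argwhere(M)],np.float32)); print('   rect',r)
        if k=='bolt': print('  ray',ray(s,*c,.048))
        if k=='slot': print('  ray',ray(s,*c,.050))
        if k=='head': print('  ray',ray(s,*c,.09))
def tri(k):
    def f(X): return np.concatenate([ (lambda q:(q[:2]/q[2]-C[n,k]))(S[n]['K']@(S[n]['R']@X+S[n]['t'])) for n in S])
    r=least_squares(f,[.5,.2,.07]); print('tri',k,r.x.round(4),r.fun.round(2))
for k in('grip','bolt','head','slot'): tri(k)
for n,f in (('scene',(60,110,280,270)),('side',(340,120,510,220))):
    a,b,c,d=f; cv2.imwrite(f'pics/c_{n}.png',cv2.resize(S[n]['p'][b:d,a:c],None,fx=3.4,fy=3.4,interpolation=cv2.INTER_CUBIC))
E
```

```text
scene slot [125.4 190. ] [111 181  30  19 347] depth med [ 0.5725 -0.2019  0.0436] zmax 0.0452
   rect ((576.2271728515625, -196.26011657714844), (41.512699127197266, 28.93785285949707), 88.2156753540039)
  ray [ 0.57584592 -0.19688235  0.05      ]
scene grip [167.1 196.9] [150 181  35  32 672] depth med [ 0.5838 -0.1018  0.0872] zmax 0.1008
scene bolt [199.3 143.7] [193 137  14  13 121] depth med [ 0.4371 -0.1392  0.0455] zmax 0.0593
  ray [ 0.43626943 -0.13939467  0.048     ]
scene head [226.8 221.2] [216 206  23  30 520] depth med [ 0.5801 -0.0012  0.0879] zmax 0.0932
  ray [0.58945222 0.0060513  0.09      ]
scene strap [175.8 211. ] [  90  168  168   83 3735] depth med [ 0.5846 -0.0821  0.0498] zmax 0.0516
   rect ((577.4456787109375, -107.60841369628906), (281.2087097167969, 60.44542694091797), 89.0533218383789)
side slot [432.7 146.9] [422 141  22  13 165] depth med [ 0.576  -0.2031  0.0451] zmax 0.0466
   rect ((572.864013671875, -196.09591674804688), (38.41332244873047, 28.586410522460938), 88.92636108398438)
  ray [ 0.57323836 -0.19708329  0.05      ]
side grip [409.7 155.7] [400 140  21  33 449] depth med [ 0.5685 -0.0963  0.0864] zmax 0.102
side bolt [484.3 191.4] [478 185  13  12 108] depth med [ 0.4329 -0.1374  0.0464] zmax 0.0604
  ray [ 0.43382141 -0.14071395  0.048     ]
side head [375.4 185.8] [368 173  17  28 341] depth med [0.5752 0.0012 0.0885] zmax 0.0941
  ray [0.56642062 0.0150311  0.09      ]
side strap [403.3 173.9] [ 350  130  109   83 2177] depth med [ 0.5667 -0.0768  0.0512] zmax 0.0529
   rect ((574.9435424804688, -109.00924682617188), (283.3938293457031, 61.000370025634766), 88.8515625)
tri grip [ 0.5762 -0.1092  0.0761] [-0.18 -0.3  -0.29  0.28]
tri bolt [ 0.4344 -0.1414  0.0465] [-0.24 -0.42 -0.34  0.35]
tri head [ 0.5784 -0.0036  0.0709] [-0.2  -0.29 -0.31  0.26]
tri slot [ 0.5744 -0.199   0.0479] [-0.12 -0.22 -0.21  0.22]
```

View pics/c_scene.png

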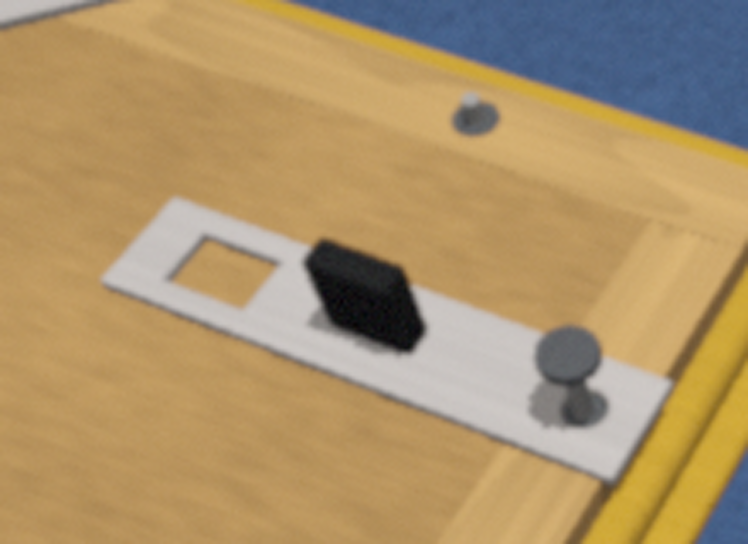

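step_arm:
  increments:
    - {"dx": 0.488,"dy": -0.1785}
    - {"dx": 0.488,"dy": -0.1785}
    - {"dx": 0.488,"dy": -0.1785}
    - {"dx": 0.488,"dy": -0.1785}
    - {"dx": 0.488,"dy": -0.1785}
    - {"dx": 0.488,"dy": -0.1785}
    - {"dx": 0.488,"dy": -0.1785}
    - {"dx": 0.488,"dy": -0.1785}
    - {"dx": 0.488,"dy": -0.1785}
    - {"dx": 0.488,"dy": -0.1785}
    - {"dx": 0.488,"dy": -0.1785}
    - {"dx": 0.488,"dy": -0.1785}

```text
$.increments[0]: bad value
```

step_arm:
  increments:
    - {"spin": -0.0218}
    - {"spin": -0.0218}
    - {"spin": -0.0218}
    - {"spin": -0.0218}
    - {"spin": -0.0218}
    - {"spin": -0.0218}
    - {"spin": -0.0218}
    - {"spin": -0.0218}
    - {"spin": 0}
    - {"spin": 0}

```text
$.increments[0]: bad value
```

```bash
cat >> h.py <<'E'
from scipy.spatial.transform import Rotation as Ro
def go(x,y,z,yang):
    "remaining move in tool shares; yang = wanted heading of tool y, deg"
    s=manip.get_state(); M=Ro.from_quat(s['eef_rot']).as_matrix(); h=np.degrees(np.arctan2(M[1,1],M[0,1]))
    print('t',s['t'],'pos',s['eef_pos'].round(4),'yhead',h.round(2),'tilt',M[:,2].round(3),'j6',s['joints'][5].round(2),'open',round(s['opening'],3),'F',s['contact_force'].round(1),'g',round(s['grasp_force'],1))
    print('shares',(M.T@(np.array([x,y,z])-s['eef_pos'])/.08).round(3),'spin',-((yang-h+180)%360-180)/360)
E
python3 - <<'E'
from h import *
go(.5762,-.109,.085,-1.)
p,d=snap('wrist','wrist1'); s=load('wrist1'); P=cloud(s)
for n in('scene0','side0'):
    q=load(n);Q=cloud(q);m=(Q[...,2]>.085)&(Q[...,2]<.11)&(np.hypot(Q[...,0]-.578,Q[...,1])<.03)
    print(n,'head pts',m.sum(),Q[m].mean(0).round(4),((Q[m].max(0)+Q[m].min(0))/2).round(4))
E
```

```text
t 0.15 pos [ 0.2323 -0.4703  0.2477] yhead -63.71 tilt [-0.001  0.001 -1.   ] j6 1.57 open 1.002 F [ 0.2 -0.5 -0.4] g 0.0
shares [ 5.854 -2.142  2.036] spin -0.1741941067890256
scene0 head pts 286 [0.5787 0.     0.0915] [ 0.5781 -0.0008  0.0898]
side0 head pts 195 [0.5757 0.0018 0.0924] [ 0.5768 -0.0007  0.0907]
```

View pics/wrist1.png

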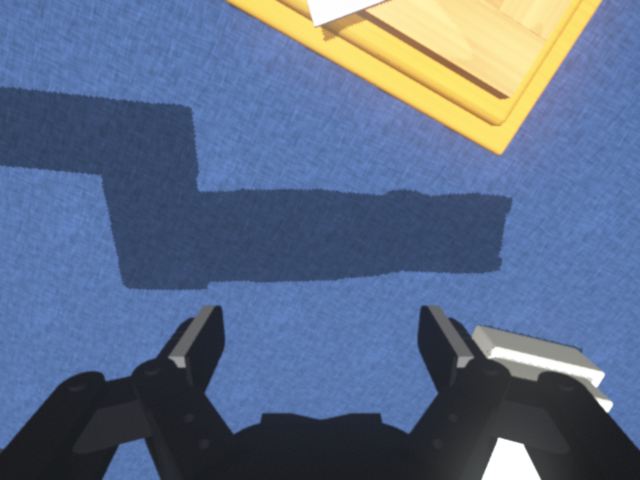

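The move was refused, so this wrist picture still shows the start view: open fingers and the picture's corner at (500,150). I'll resend with every key filled in.

step_arm:
  increments:
    - {"dx": 0.49,"dy": -0.18,"dz": 0,"spin": 0}
    - {"dx": 0.49,"dy": -0.18,"dz": 0,"spin": 0}
    - {"dx": 0.49,"dy": -0.18,"dz": 0,"spin": 0}
    - {"dx": 0.49,"dy": -0.18,"dz": 0,"spin": 0}
    - {"dx": 0.49,"dy": -0.18,"dz": 0,"spin": 0}
    - {"dx": 0.49,"dy": -0.18,"dz": 0,"spin": 0}
    - {"dx": 0.49,"dy": -0.18,"dz": 0,"spin": 0}
    - {"dx": 0.49,"dy": -0.18,"dz": 0,"spin": 0}
    - {"dx": 0.49,"dy": -0.18,"dz": 0,"spin": 0}
    - {"dx": 0.49,"dy": -0.18,"dz": 0,"spin": 0}
    - {"dx": 0.49,"dy": -0.18,"dz": 0,"spin": 0}
    - {"dx": 0.46,"dy": -0.16,"dz": 0,"spin": 0}

```text
t: 1.4
eef_pos: [0.5773, -0.1083, 0.2481]
eef_rot: [0.974, 0.228, -0.0, -0.0]
contact_force: [0.5, -0.2, 0.1]
opening: 1.002
grasp_force: 0.0
```

step_arm:
  increments:
    - {"dx": 0,"dy": 0,"dz": 0,"spin": -0.022}
    - {"dx": 0,"dy": 0,"dz": 0,"spin": -0.022}
    - {"dx": 0,"dy": 0,"dz": 0,"spin": -0.022}
    - {"dx": 0,"dy": 0,"dz": 0,"spin": -0.022}
    - {"dx": 0,"dy": 0,"dz": 0,"spin": -0.022}
    - {"dx": 0,"dy": 0,"dz": 0,"spin": -0.022}
    - {"dx": 0,"dy": 0,"dz": 0,"spin": -0.022}
    - {"dx": 0,"dy": 0,"dz": 0,"spin": -0.02}
    - {"dx": 0,"dy": 0,"dz": 0,"spin": 0}
    - {"dx": 0,"dy": 0,"dz": 0,"spin": 0}

```text
t: 2.4
eef_pos: [0.5762, -0.1099, 0.2481]
eef_rot: [0.715, 0.7, -0.0, -0.0]
contact_force: [-1.0, -0.2, -0.5]
opening: 1.002
grasp_force: 0.0
```

```bash
python3 - <<'E'
from h import *
go(.5762,-.109,.085,-1.)
p,d=snap('wrist','wrist2')
E
```

```text
t 2.4 pos [ 0.5762 -0.1099  0.2481] yhead -1.22 tilt [-0.  0. -1.] j6 1.4 open 1.002 F [-1.  -0.2 -0.5] g 0.0
shares [1.200e-02 1.000e-03 2.039e+00] spin -0.0006199487051115998
```

View pics/wrist2.png

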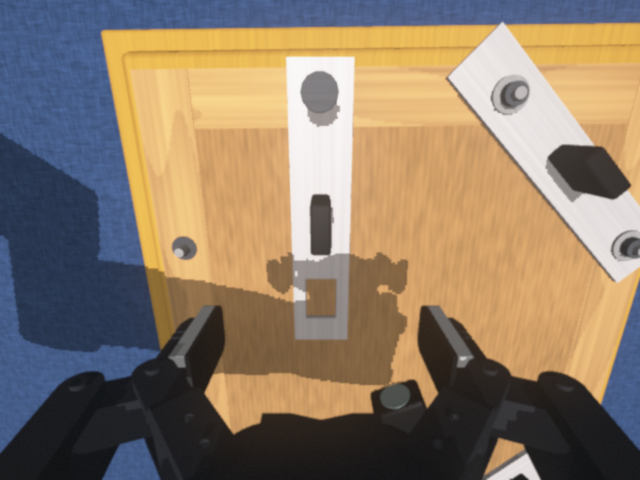

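The wrist view shows the strap centred under the jaws, with the grip at (320,225), pivot head (320,92), slot (321,298) and short bolt (184,248).

```bash
python3 - <<'E'
from h import *
s=load('wrist2')
print('head',ray(s,320,92,.093),'bolt mark',ray(s,184,247,.046),'slot',ray(s,321,297.5,.051),'gripbase',ray(s,321,202,.101),ray(s,321,250,.101))
E
```

```text
head [ 0.57642944 -0.00222852  0.093     ] bolt mark [ 0.43285177 -0.14113815  0.046     ] slot [ 0.57286048 -0.19948085  0.051     ] gripbase [ 0.57536886 -0.0860843   0.101     ] [ 0.5744544  -0.12792982  0.101     ]
```

step_arm:
  increments:
    - {"dx": 0,"dy": 0,"dz": 0.4,"spin": 0}
    - {"dx": 0,"dy": 0,"dz": 0.5,"spin": 0}
    - {"dx": 0,"dy": 0,"dz": 0.5,"spin": 0}
    - {"dx": 0.01,"dy": 0,"dz": 0.4,"spin": 0}
    - {"dx": 0,"dy": 0,"dz": 0.2,"spin": 0}
    - {"dx": 0,"dy": 0,"dz": 0,"spin": 0}
    - {"dx": 0,"dy": 0,"dz": 0,"spin": 0}

```text
t: 3.15
eef_pos: [0.5765, -0.1092, 0.0886]
eef_rot: [0.714, 0.7, 0.0, -0.0]
contact_force: [0.0, 1.5, -0.1]
opening: 1.001
grasp_force: 0.0
```

step_arm:
  increments:
    - {"dx": 0,"dy": 0,"dz": 0,"spin": 0}
    - {"dx": 0,"dy": 0,"dz": 0,"spin": 0}
    - {"dx": 0,"dy": 0,"dz": 0,"spin": 0}
    - {"dx": 0,"dy": 0,"dz": 0,"spin": 0}
    - {"dx": 0,"dy": 0,"dz": 0,"spin": 0}
    - {"dx": 0,"dy": 0,"dz": 0,"spin": 0}
    - {"dx": 0,"dy": 0,"dz": 0,"spin": 0}
    - {"dx": 0,"dy": 0,"dz": 0,"spin": 0}
    - {"dx": 0,"dy": 0,"dz": 0,"spin": 0}
    - {"dx": 0,"dy": 0,"dz": 0,"spin": 0}
  jaw: 0
  squeeze: 50

```text
t: 4.15
eef_pos: [0.5768, -0.1093, 0.0889]
eef_rot: [0.714, 0.7, 0.0, 0.001]
contact_force: [-0.5, 0.6, 5.9]
opening: 0.202
grasp_force: 50.3
```

step_arm:
  increments:
    - {"dx": 0,"dy": 0,"dz": -0.05,"spin": 0}
    - {"dx": 0,"dy": 0,"dz": -0.08,"spin": 0}
    - {"dx": 0,"dy": 0,"dz": -0.08,"spin": 0}
    - {"dx": 0,"dy": 0,"dz": -0.08,"spin": 0}
    - {"dx": 0,"dy": 0,"dz": -0.02,"spin": 0}
    - {"dx": 0,"dy": 0,"dz": 0,"spin": 0}
    - {"dx": 0,"dy": 0,"dz": 0,"spin": 0}
    - {"dx": 0,"dy": 0,"dz": 0,"spin": 0}

```text
t: 4.95
eef_pos: [0.576, -0.1091, 0.1128]
eef_rot: [0.714, 0.7, -0.0, -0.0]
contact_force: [0.1, 0.1, -0.6]
opening: 0.2
grasp_force: 49.3
```

```bash
python3 - <<'E'
from h import *
go(.4988,-.0777,.113,-45.75)
p,d=snap('side','side3'); q,_=snap('scene','scene3')
cv2.imwrite('pics/c3.png',np.hstack([cv2.resize(p[110:240,330:530],(400,260)),cv2.resize(q[110:270,60:280],(400,291))[:260]]))
E
```

```text
t 4.95 pos [ 0.576  -0.1091  0.1128] yhead -1.07 tilt [-0.001  0.    -1.   ] j6 1.4 open 0.2 F [ 0.1  0.1 -0.6] g 49.3
shares [ 0.374 -0.972 -0.002] spin 0.12410366952868704
```

View pics/c3.png

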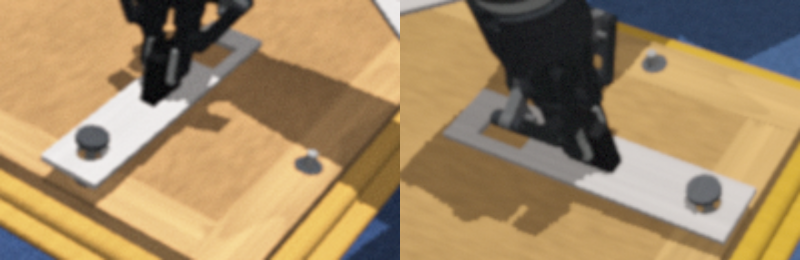

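The brace is lifted level, with its shadow clear below it and the bolt head still above the strap. Next I swing it.

step_arm:
  increments:
    - {"dx": 0.001,"dy": -0.087,"dz": 0,"spin": 0.0103}
    - {"dx": 0.001,"dy": -0.087,"dz": 0,"spin": 0.0103}
    - {"dx": 0.001,"dy": -0.087,"dz": 0,"spin": 0.0103}
    - {"dx": 0.001,"dy": -0.087,"dz": 0,"spin": 0.0103}
    - {"dx": 0.001,"dy": -0.087,"dz": 0,"spin": 0.0103}
    - {"dx": 0.001,"dy": -0.087,"dz": 0,"spin": 0.0103}
    - {"dx": 0.001,"dy": -0.087,"dz": 0,"spin": 0.0103}
    - {"dx": 0.001,"dy": -0.087,"dz": 0,"spin": 0.0103}
    - {"dx": 0.001,"dy": -0.087,"dz": 0,"spin": 0.0103}
    - {"dx": 0.001,"dy": -0.087,"dz": 0,"spin": 0.0103}
    - {"dx": 0.001,"dy": -0.087,"dz": 0,"spin": 0.0103}
    - {"dx": 0.001,"dy": -0.087,"dz": 0,"spin": 0.0103}

```text
t: 6.25
eef_pos: [0.5005, -0.0783, 0.113]
eef_rot: [0.926, 0.377, -0.0, -0.0]
contact_force: [-0.1, 0.5, -1.3]
opening: 0.206
grasp_force: 49.3
```

step_arm:
  increments:
    - {"dx": 0,"dy": 0,"dz": 0,"spin": 0}
    - {"dx": 0,"dy": 0,"dz": 0,"spin": 0}

```text
t: 6.45
eef_pos: [0.501, -0.0785, 0.1131]
eef_rot: [0.925, 0.379, 0.0, 0.0]
contact_force: [-0.2, -0.5, -1.7]
opening: 0.202
grasp_force: 49.3
```

```bash
python3 - <<'E'
from h import *
go(.4988,-.0777,.113,-45.75)
p,d=snap('side','side4'); q,_=snap('scene','scene4'); w,_=snap('wrist','wrist4')
cv2.imwrite('pics/c4.png',np.hstack([cv2.resize(p[140:240,360:530],(400,236)),cv2.resize(q[110:240,120:280],(400,325))[:236]]))
E
```

```text
t 6.45 pos [ 0.501  -0.0785  0.1131] yhead -45.48 tilt [ 0. -0. -1.] j6 2.21 open 0.202 F [-0.2 -0.5 -1.7] g 49.3
shares [-0.013 -0.027  0.002] spin 0.0007473698498698253
```

View pics/c4.png

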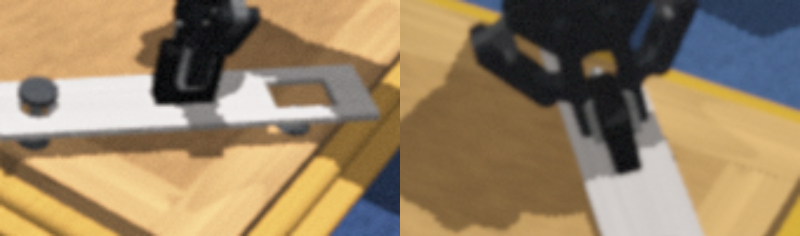

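View pics/wrist4.png

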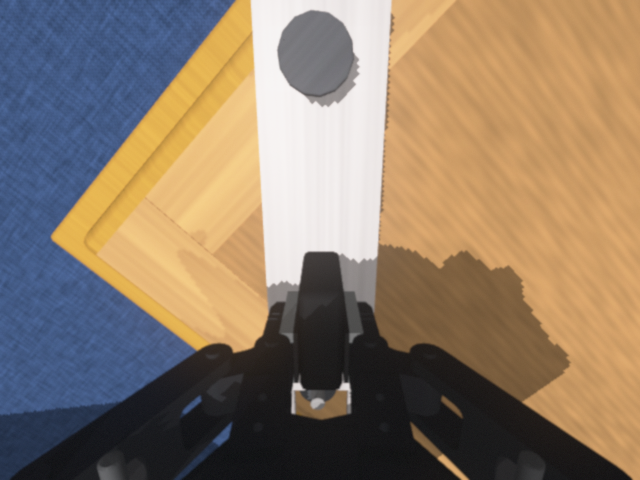

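The side and scene views show the slot end above the corner. In the wrist view the stud tip is inside the slot at (317,403), the slot spans u 292–350, and the pivot head is at (316,53).

```bash
python3 - <<'E'
from h import *
s=load('wrist4'); st=manip.get_state(); M=Ro.from_quat(st['eef_rot']).as_matrix()
for n,u,v,z in(('tip',317,403,.060),('slotfar L',293,414,.075),('slotfar R',350,414,.075),('head',316,53,.093),('headL',278,53,.087),('headR',353,53,.087),('strapL',254,53,.075),('strapR',390,53,.075)):
    X=ray(s,u,v,z); print(n,X.round(4),'tool',((M.T@(X-st['eef_pos']))*1000).round(1))
E
```

```text
tip [ 0.4326 -0.142   0.06  ] tool [-93.3  -3.   53.1]
slotfar L [ 0.4266 -0.1274  0.075 ] tool [-87.4 -17.6  38.1]
slotfar R [ 0.4512 -0.1525  0.075 ] tool [-87.5  17.6  38.1]
head [ 0.5763 -0.002   0.093 ] tool [107.3  -2.2  20.2]
headL [0.5664 0.0098 0.087 ] tool [108.5 -17.6  26.2]
headR [ 0.5876 -0.0118  0.087 ] tool [108.5  12.6  26.2]
strapL [0.5598 0.0198 0.075 ] tool [110.8 -29.4  38.2]
strapR [ 0.6012 -0.0223  0.075 ] tool [110.8  29.7  38.2]
```

step_arm:
  increments:
    - {"dx": -0.01,"dy": -0.03,"dz": 0,"spin": 0}
    - {"dx": 0,"dy": 0,"dz": 0.04,"spin": 0}
    - {"dx": 0,"dy": 0,"dz": 0.05,"spin": 0}
    - {"dx": 0,"dy": 0,"dz": 0.05,"spin": 0}
    - {"dx": 0,"dy": 0,"dz": 0.05,"spin": 0}
    - {"dx": 0,"dy": 0,"dz": 0.05,"spin": 0}
    - {"dx": 0,"dy": 0,"dz": 0.04,"spin": 0}
    - {"dx": 0,"dy": 0,"dz": 0.02,"spin": 0}
    - {"dx": 0,"dy": 0,"dz": 0,"spin": 0}
    - {"dx": 0,"dy": 0,"dz": 0,"spin": 0}
    - {"dx": 0,"dy": 0,"dz": 0,"spin": 0}

```text
t: 7.7
eef_pos: [0.4987, -0.0773, 0.0892]
eef_rot: [0.926, 0.378, 0.0, 0.0]
contact_force: [-0.4, 0.7, -1.0]
opening: 0.203
grasp_force: 49.3
```

step_arm:
  increments:
    - {"dx": 0,"dy": 0,"dz": 0.01,"spin": 0}
    - {"dx": 0,"dy": 0,"dz": 0,"spin": 0}
    - {"dx": 0,"dy": 0,"dz": 0,"spin": 0}

```text
t: 8.0
eef_pos: [0.4988, -0.0773, 0.0889]
eef_rot: [0.926, 0.378, 0.0, 0.0]
contact_force: [-1.3, 0.2, 5.6]
opening: 0.202
grasp_force: 50.2
```

step_arm:
  increments:
    - {"dx": 0,"dy": 0,"dz": 0,"spin": 0}
    - {"dx": 0,"dy": 0,"dz": 0,"spin": 0}
    - {"dx": 0,"dy": 0,"dz": 0,"spin": 0}
    - {"dx": 0,"dy": 0,"dz": 0,"spin": 0}
    - {"dx": 0,"dy": 0,"dz": 0,"spin": 0}
    - {"dx": 0,"dy": 0,"dz": 0,"spin": 0}
    - {"dx": 0,"dy": 0,"dz": 0,"spin": 0}
    - {"dx": 0,"dy": 0,"dz": 0,"spin": 0}
    - {"dx": 0,"dy": 0,"dz": 0,"spin": 0}
    - {"dx": 0,"dy": 0,"dz": 0,"spin": 0}
  jaw: 1

```text
t: 9.0
eef_pos: [0.4986, -0.0773, 0.0883]
eef_rot: [0.926, 0.378, 0.0, 0.0]
contact_force: [-0.0, 1.0, 0.5]
opening: 1.001
grasp_force: 0.0
```

step_arm:
  increments:
    - {"dx": 0,"dy": 0,"dz": -0.2,"spin": 0}
    - {"dx": 0,"dy": 0,"dz": -0.4,"spin": 0}
    - {"dx": 0,"dy": 0,"dz": -0.5,"spin": 0}
    - {"dx": 0,"dy": 0,"dz": -0.5,"spin": 0}
    - {"dx": 0,"dy": 0,"dz": -0.3,"spin": 0}
    - {"dx": 0,"dy": 0,"dz": 0,"spin": 0}
    - {"dx": 0,"dy": 0,"dz": 0,"spin": 0}

```text
t: 9.7
eef_pos: [0.4987, -0.0773, 0.2404]
eef_rot: [0.926, 0.378, 0.0, 0.0]
contact_force: [-0.9, -0.6, -1.3]
opening: 1.003
grasp_force: 0.0
```

```bash
python3 - <<'E'
from h import *
go(.5,-.08,.24,-45)
p,d=snap('side','side5'); q,_=snap('scene','scene5'); w,_=snap('wrist','wrist5')
cv2.imwrite('pics/c5.png',np.hstack([cv2.resize(p[140:240,360:530],(400,236)),cv2.resize(q[110:240,120:280],(400,325))[:236],]))
s=load('wrist5');P=cloud(s);m=(s['p'].min(2)>140)&(np.hypot(P[...,0]-.5,P[...,1]+.08)<.15)
X=P[m]; print('strap z',np.percentile(X[:,2],[5,50,95]).round(4)); A=np.c_[X[:,:2],np.ones(len(X))]; print(np.linalg.lstsq(A,X[:,2],rcond=None)[0].round(4))
cv2.imwrite('pics/c5.png',np.hstack([cv2.resize(p[140:240,360:530],(380,224)),cv2.resize(w,(299,224))]))
E
```

```text
t 9.7 pos [ 0.4987 -0.0773  0.2404] yhead -45.57 tilt [ 0.001 -0.    -1.   ] j6 2.21 open 1.003 F [-0.9 -0.6 -1.3] g 0.0
shares [-0.012  0.035  0.005] spin -0.0015721938090303904
strap z [0.045  0.0511 0.0534]
[ 0.0783 -0.0411  0.0111]
```

View pics/c5.png

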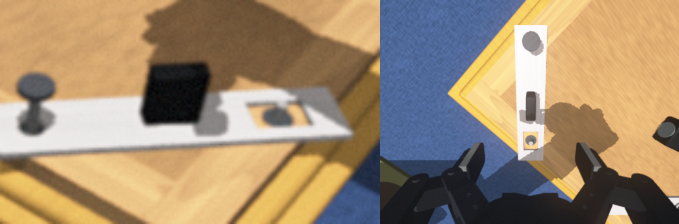

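The stud and its washer mark now show inside the slot. The strap top is at 0.051 m, which means it lies flat, and the gripper is clear.

```bash
python3 -c "
from workcell import manip
print(manip.job_done())"
```

```text
the job is handed in; nothing more can be done
None
```

The brace is swung to its corner and lies flat on the frame with its slot over the short bolt; I let go, left the spare brace untouched and handed the job in at about 10 s (no verdict came back).

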